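# Lock the bayonet oil filler cap on a rocker cover

## Task

Close the oil filler on the aluminium rocker cover with its bayonet cap (the one with the raised grip bar and two side lugs, not the plain round screw cap): put the cap in the filler neck with its lugs in the two slots, push it down against the spring, give it a quarter turn clockwise, and let go so that it springs up into its catch and stays locked. Leave the other parts on the counter where they are.

Things in the scene. Friction and masses are not known exactly. Their poses are not given: they have to be found in the camera images.
- cap: grey bayonet filler cap, 59 mm tall, 0.08 to 0.17 kg, standing upright on its plug. Origin: centre of the plug's underside; z up, x along both grip bar and lugs (half a turn gives the same cap). Plug diameter 40 mm, z 0 to 18 mm, foot chamfered 2 mm, two lugs near its foot, a soft rubber ring above them; round head, diameter 66 mm, z 18 to 31 mm, with a black grip bar.
- cap_bar (a point): middle of the cap's grip bar, on the cap's axis 45 mm above its origin. The bar is 56 mm long (cap x), 18 mm wide (cap y) and stands 28 mm above the head, z 31 to 59 mm; grip it across its width from above.
- cap_lug (a point): middle of the cap's lug on its +x side, 22 mm from the axis. Two steel lugs, at +x and -x, from z 3 to 9 mm of the cap, each 11 mm wide, their ends 27 mm from the axis.
- neck: steel filler neck on the rocker cover: ring of outer diameter 68 mm, mouth level, 95 mm above the counter. Origin: centre of the mouth at its top face; z up; x along the line of its two slots (at +x and -x; half a turn gives the same neck). Between the slots an inward lip leaves a bore of 43 mm (1.5 mm clearance round the plug); a bayonet track is hidden below the lip.
- neck_slot (a point): the slot at the neck's +x side, 25 mm from the axis, at the mouth; the other is across from it. Each is about 15 mm wide: about 2 mm clearance either side of a lug. With its lugs in the slots and just lying on the spring plate, the cap's origin is 6 mm below the mouth.
- neck_plate (a point): centre of the top of the round spring plate in the neck at rest, 6 mm below the mouth. It pushes up with 5 N at rest, 10 N pressed 12 mm down. Cap origin 18 mm below the mouth: the head meets the mouth. Cap origin 16 mm below or lower (17.5 is good): the lugs clear the lip's ridges and the cap turns clockwise seen from above (negative about z). Counter-clockwise is blocked.
- neck_catch (a point): one of two catches facing each other, pockets under the lip, here 80 degrees clockwise of the +x slot, 25 mm from the axis, 4 mm below the mouth. A lug is below its pocket from about 70 degrees of turn to the stop at about 84. Let go there, the spring lifts the cap 3 mm into the catch: its origin is then 13 mm below the mouth and it is locked. Let go sooner, it is not locked.
- cover: aluminium rocker cover, fixed to the counter: flange 160 mm (x) by 260 mm (y) by 12 mm, body 135 by 235 mm, top 70 mm above the counter. Origin: centre of its underside; y along its long axis. The filler neck stands on it at y = -50 mm, with the same axes.
- screw_cap: bystander: plain round ribbed grey screw cap without bar or lugs, diameter 64 mm, 22 mm tall, lying on the counter. Origin: centre of its underside
- oil_filter: bystander: white oil filter canister, diameter 76 mm, 92 mm tall, standing. Origin: centre of its underside
- carton: bystander: small cardboard carton 70 by 100 by 55 mm tall. Origin: centre of its underside
- bearing_ring: bystander: steel bearing ring lying flat, outer diameter 72 mm, 20 mm tall. Origin: centre of its underside

How it is judged:
By the outcome, as a careful person would: the job done as asked, in the order asked, and still so for the second after the job is handed in, with the robot touching nothing.
It also fails if it takes over 51 s, if anything falls off the work surface, if the arm or the gripper's body presses on something with over 40 N, if the wrist force passes 120 N, or if a joint passes its speed limit or range.

## Robot

A 6-joint arm with a two-finger parallel gripper is mounted at the origin on the work surface. World frame = base frame: x ahead of the robot, y to its left, z up, the work surface at z = 0. Lengths are in m, angles in rad, forces in N, time in s.
With the tool pointing down it reaches from about 0.35 to 0.975 m from the base axis. Payload 4.9 kg.
Tool frame: the origin (TCP) lies midway between the tips of the shut fingers; the grasp point (between the pads) lies 19 mm behind it; z points along the fingers, y is the line along which they close (so a half turn about z gives the same grasp; the last joint's range is limited). The gripper opens to 85 mm and grips with 20 to 120 N. Pads are 22 mm wide; open, the fingers measure 114 mm over their backs; the gripper's body (76 mm by 85 mm) begins 54 mm behind the grasp point. The pads swing forward as they close: fully open they stand 13 mm farther back than shut.
Start: joints at [1.086, 0.053, 1.613, -0, 1.476, -0.119], TCP at [0.224, 0.584, 0.231] pointing down, gripper open.
Joint ranges: [-3.01, 3.01], [-1.01, 2.22], [0.06, 2.58], [-1.02, 4.17], [0.09, 2.62], [-3.14, 3.14]. Speed limits (rad/s): [2.57, 2.57, 3.14, 3.14, 3.14, 3.14].

## Interface

Orientations are given as a unit quaternion [w, x, y, z].
In Python, from plant import manip gives the robot as it stands.
- The arm moves only by the shell command python3 shift.py 'ROWS'. ROWS is a JSON list of rows, 1 to 5 of them, each of 7 numbers: the opening from 0.0 (shut) to 1.0 (fully open), then dx, dy, dz in units of 20 mm, then a rotation vector rx, ry, rz in units of 0.05 rad; each row shifts and turns the commanded pose from where the row before left it, along the tool's axes as they then stand; what a row does not reach is not made up. A row lasts 1/8 s, in which the tool goes at most 0.0625 m and 0.188 rad, less where a joint would pass 70% of its speed; a pose out of reach is approached as far as the arm can. The fingers move at their own pace and stop on an object; the grip force is fixed at half the most. Time passes only in rows, so rows that do not move let the fingers close. It prints the time, the measured TCP pose, the force, the opening and the grip force at its end. Input that does not fit is refused with a message, and nothing moves.
- manip.state(): the state, without advancing time (a new reading comes with each control period).
- manip.grab_frame(name): name is "side" or "top"; returns the picture (400x640x3 uint8, red, green, blue); there is no depth.
- manip.camera_params(name): a dict with "intrinsics" (3x3 intrinsics, pixels), "k1" (the pictures are not rectified: a ray, as slopes to the right and down, at radius r is drawn at 1 + k1 r^2 times it, then the intrinsics apply), "xyz" and "orientation" of the camera in the world. Camera axes: x right, y down, z forward; pixel columns grow to the right and rows downward; lengths in m; the calibration is good to about 2 mm. A picture is of the moment at which its call begins. camera_params takes no time and is no camera call.
- manip.job_done(): hands the job in; it is judged then, once.
The state is a dict: "time": time; "joint_pos": joint angles; "joint_vel": joint speeds; "joint_efforts": joint torques, N m; "tool_pos": TCP position; "tool_rot": TCP orientation; "contact_force": force on the tool from outside, world axes, zero at the start; "ft_torque": the same for the moment, N m; "gripper_width": opening from 0.0 (shut) to 1.0 (fully open); "grasp_force": force on a finger pad.
Only numpy, scipy, OpenCV 4.12 (cv2) and the standard library are available. Lean on these libraries where they do the work, as an engineer would, in place of code of your own. Each camera call takes 0.05 s, during which the arm holds its last target. There are 200 camera calls.

## Working session

There is one attempt and no reset: what is moved stays moved. The work goes in short steps, Python scripts to look and compute and a shell command to move; the robot and the scene stay as the last step left them, time stands still between calls to the robot, and variables do not carry over. Pictures are saved under pics/ and viewed, at most 10 in all, crops included, and the job is handed in when it is done.

```bash
ls; mkdir -p pics; python3 - <<'E'
from plant import manip
import cv2
s=manip.state(); print(s)
for n in("side","top"):
    cv2.imwrite(f"pics/{n}0.png",manip.grab_frame(n)[:,:,::-1]); print(n,manip.camera_params(n))
E
```

```text
pics
plant.py
shift.py
{'time': 0.0, 'joint_pos': array([ 1.08601183e+00,  5.33807808e-02,  1.61430465e+00, -7.88170799e-06,
        1.47602791e+00, -1.18984525e-01]), 'joint_vel': array([-0.00041189,  0.00048239,  0.00176658, -0.00157464,  0.00234411,
        0.00047431]), 'joint_efforts': array([ 1.75445424e-03, -3.93672252e+01, -3.70184433e+01,  4.51239123e-05,
        6.72900627e-03, -1.77163867e-05]), 'tool_pos': array([0.22325451, 0.58308494, 0.23004185]), 'tool_rot': array([-3.11516089e-04,  1.81881478e-01,  9.83319889e-01, -1.01355920e-03]), 'contact_force': array([-0.16642138,  0.10663094,  0.53752714]), 'ft_torque': array([-0.00067241, -0.01636545, -0.02524295]), 'grasp_force': 0.0, 'gripper_width': 1.0026218998210021}
side {'intrinsics': array([[476.0023204 ,   0.        , 318.44684685],
       [  0.        , 476.0023204 , 193.57996149],
       [  0.        ,   0.        ,   1.        ]]), 'k1': -0.04290750712968561, 'xyz': array([ 0.40415403, -0.91427237,  0.67783972]), 'orientation': array([-0.45839727,  0.87873161, -0.12209642,  0.05286926])}
top {'intrinsics': array([[361.99335274,   0.        , 325.85470674],
       [  0.        , 361.99335274, 199.13814889],
       [  0.        ,   0.        ,   1.        ]]), 'k1': -0.013098476998630905, 'xyz': array([ 0.44819912, -0.09200684,  0.94589292]), 'orientation': array([-0.06188966,  0.7089328 , -0.70061024,  0.05224223])}
```
View pics/side0.png

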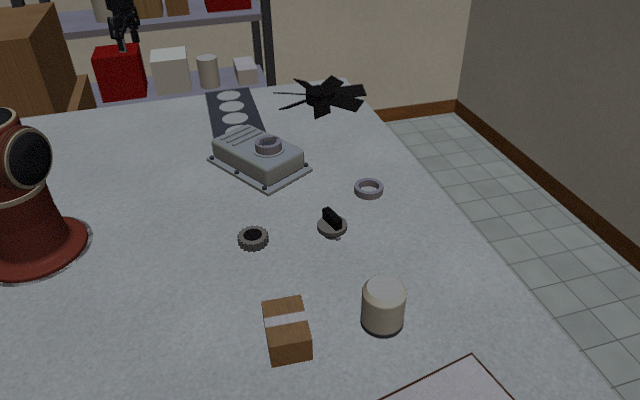

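View pics/top0.png

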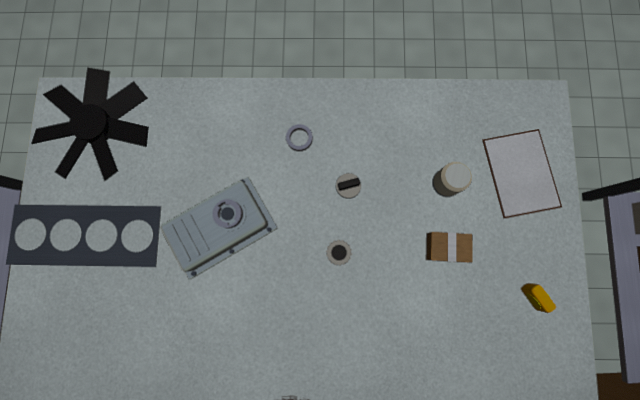

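The side view shows the cap at about (332,222) with its bar on top, and the neck at (268,145). The top view shows the cap at (348,186) and the neck at (228,212). Next I'll look at enlarged crops.

```bash
cat > h.py <<'E'
import numpy as np, cv2
from plant import manip
from scipy.spatial.transform import Rotation as R
def cam(n):
    p=manip.camera_params(n); q=np.array(p["orientation"])
    return p["intrinsics"],p["k1"],np.array(p["xyz"]),R.from_quat(q[[1,2,3,0]]).as_matrix()
def ray(n,uv):
    K,k,c,M=cam(n)
    s=cv2.undistortPoints(np.array(uv,float).reshape(-1,1,2),K,np.array([k,0,0,0.]),None).reshape(-1,2)
    return c,np.c_[s,np.ones(len(s))]@M.T
def plane(n,uv,z):
    c,d=ray(n,uv); return c+d*((z-c[2])/d[:,2])[:,None]
def proj(n,P):
    K,k,c,M=cam(n)
    return cv2.projectPoints(np.array(P,float).reshape(-1,3),cv2.Rodrigues(M.T)[0],-M.T@c,K,np.array([k,0,0,0.]))[0].reshape(-1,2)
def tri(ua,ub):
    (ca,da),(cb,db)=ray("side",ua),ray("top",ub); A=[];b=[]
    A=sum(np.eye(3)-np.outer(d[0],d[0])/(d[0]@d[0]) for d in(da,db))
    b=sum((np.eye(3)-np.outer(d[0],d[0])/(d[0]@d[0]))@c for c,d in((ca,da),(cb,db)))
    return np.linalg.solve(A,b)
E
python3 - <<'E'
import cv2,numpy as np
t=cv2.imread("pics/top0.png");s=cv2.imread("pics/side0.png")
c=lambda im,u,v,w: cv2.resize(im[v-w:v+w,u-w:u+w],(380,290 if 0 else 380),interpolation=cv2.INTER_CUBIC)
a=np.hstack([c(t,228,212,25),c(t,348,186,25)]);cv2.imwrite("pics/c1.png",cv2.convertScaleAbs(a,alpha=1.5))
a=np.hstack([c(s,268,146,25),c(s,332,222,25)]);cv2.imwrite("pics/c2.png",cv2.convertScaleAbs(a,alpha=1.5))
E
```

View pics/c1.png

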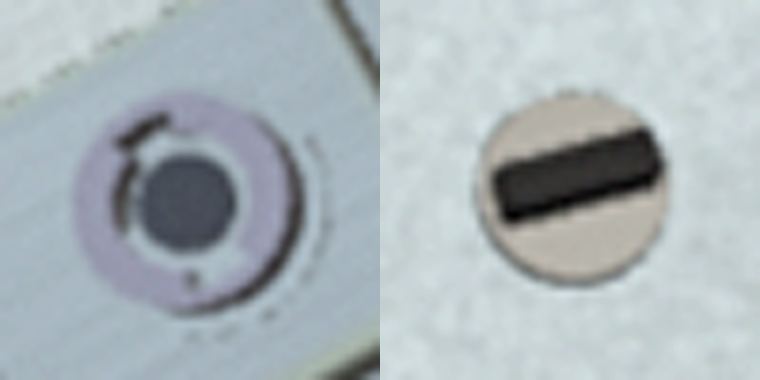

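View pics/c2.png

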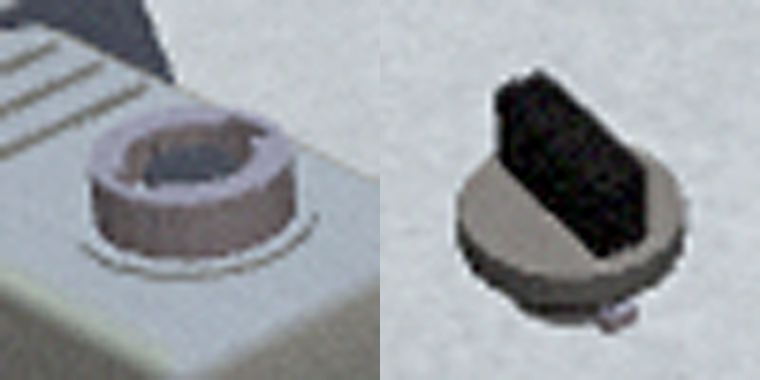

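The top crop shows the neck ring at about (227.6,211.7). Its slot gap is at the upper left, which matches the cover's x axis. The cap bar is at about (349,184.5), tilted about 12°. The side crop shows the ring's top ellipse, the bar, and the lug at the lower right. Next I'll segment these.

```bash
cat > m.py <<'E'
from h import *
def big(mask): 
    cs,_=cv2.findContours(mask.astype(np.uint8),cv2.RETR_EXTERNAL,cv2.CHAIN_APPROX_NONE); return max(cs,key=cv2.contourArea)
def crop(im,u,v,w,s=8):
    c=im[v-w:v+w,u-w:u+w]; return cv2.resize(c,None,fx=s,fy=s,interpolation=cv2.INTER_CUBIC)
def back(p,u,v,w,s=8): return (np.array(p,float).reshape(-1,2)+.5)/s-.5+[u-w,v-w]
E
python3 - <<'E'
from m import *
t=cv2.imread("pics/top0.png");s=cv2.imread("pics/side0.png")
wr=lambda a:(a+90)%180-90
def barf(n,im,u,v):
    c=crop(im,u,v,28).astype(int); m=c.max(2)<75
    k=big(m); p=back(k,u,v,28); M=cv2.moments(k); ce=back([[M['m10']/M['m00'],M['m01']/M['m00']]],u,v,28)
    box=back(cv2.boxPoints(cv2.minAreaRect(k)),u,v,28); return p,ce,box
p,ce,box=barf("top",t,348,186); 
W=plane("top",box,.045); e=[np.linalg.norm(W[i+1]-W[i]) for i in(0,1)]; d=(W[1]-W[0]) if e[0]>e[1] else W[2]-W[1]
print("bar top",plane("top",ce,.045),W.mean(0),e,"yaw",wr(np.degrees(np.arctan2(d[1],d[0]))))
p,ces,box=barf("side",s,332,222); print("bar side",plane("side",ces,.045),"tri",tri(ces,ce))
# head disc in top : non-counter (bgr b-r <)
c=crop(t,348,186,28).astype(int); m=((c[...,0]-c[...,2])<2); k=big(m); h=cv2.convexHull(k);(x,y),r=cv2.minEnclosingCircle(k); E=cv2.fitEllipse(h); 
print("head",E, plane("top",back([E[0]],348,186,28),.0275))
# neck
for n,im,u,v in(("top",t,228,212),("side",s,268,146)):
    c=crop(im,u,v,28).astype(int); pur=(c[...,0]+c[...,2])/2-c[...,1]
    for th in (3,5,7):
        m=(pur>th)&(c[...,1]>(95 if n=="top" else 75)); k=big(m); h=cv2.convexHull(k); E=cv2.fitEllipse(h)
        q=plane(n,back(h,u,v,28),.095)[:,:2]; A=np.c_[2*q,np.ones(len(q))]; sol=np.linalg.lstsq(A,(q**2).sum(1),rcond=None)[0]; r=np.sqrt(sol[2]+sol[:2]@sol[:2])
        print(n,th,E[1],"c",sol[:2],"r",r,"res",np.std(np.linalg.norm(q-sol[:2],axis=1)))
    cv2.imwrite(f"pics/m_{n}.png",(m*255).astype(np.uint8))
# cover edges: print hsv stats
g=cv2.cvtColor(t,cv2.COLOR_BGR2GRAY)
print(t[140:160:6,200],t[212,180],t[240,215],t[120,220])
E
```

```text
bar top [[ 0.63502842 -0.1355127   0.045     ]] [ 0.63507709 -0.13581032  0.045     ] [np.float64(0.058121797917879595), np.float64(0.02208589616098963)] yaw -74.0262946208713
bar side [[ 0.63312478 -0.13897427  0.045     ]] tri [ 0.63486045 -0.13555167  0.04228624]
head ((227.5122528076172, 221.33262634277344), (201.08090209960938, 202.9976348876953), 123.34104919433594) [[ 0.6348792  -0.13525419  0.0275    ]]
top 3 (215.96115112304688, 229.1991729736328) c [0.55135605 0.15758132] r 0.03326174948165441 res 0.000305185982068256
top 5 (212.75498962402344, 223.01416015625) c [0.551261   0.15693986] r 0.03257253370571412 res 0.00018409474080383786
top 7 (6.981250762939453, 12.42752456665039) c [0.52601024 0.15745128] r 0.0014045211652726937 res 0.00028755021401169055
side 3 (108.4284439086914, 215.9611358642578) c [0.54972642 0.15341101] r 0.034951408372501984 res 0.0008100326671049373
side 5 (103.9487533569336, 211.3717041015625) c [0.54953132 0.15272942] r 0.03392389023247716 res 0.000619886960778625
side 7 (15.905815124511719, 26.962478637695312) c [0.53894276 0.17708845] r 0.0048158692746253645 res 0.0007367861836499702
[[137 136 128]
 [142 142 133]
 [142 141 133]
 [143 143 133]] [129 129 121] [124 117 108] [151 149 142]
```

Both cameras give the same cap→neck displacement to within 1 mm, about (-0.0836, 0.2925). The remaining disagreement is a constant offset of about 2–4 mm between the cameras. I'll settle that mechanically by squeezing the bar along both axes. Next is the neck yaw from the cover edges and slots.

```bash
python3 - <<'E'
from m import *
t=cv2.imread("pics/top0.png");s=cv2.imread("pics/side0.png")
wr=lambda a:(a+45)%90-45
for n,im,(u0,v0,u1,v1) in(("top",t,(160,170,285,285)),("side",s,(200,118,318,198))):
    g=cv2.cvtColor(im[v0:v1,u0:u1],cv2.COLOR_BGR2GRAY); L=cv2.createLineSegmentDetector().detect(g)[0].reshape(-1,2,2)
    for l in L:
        ln=np.linalg.norm(l[1]-l[0])
        if ln>18:
            P=plane(n,l+[u0,v0],.07); d=P[1]-P[0]; print(n,(l+[u0,v0]).round(0).ravel(),round(ln),"yaw mod90",round(wr(np.degrees(np.arctan2(d[1],d[0]))),1))
# slots in side and top: brightness round the ring at r=25mm
for n,im,c in(("top",t,(.5513,.1572)),("side",s,(.5496,.1529))):
    a=np.arange(0,360,10); P=np.c_[c[0]+.0245*np.cos(np.radians(a)),c[1]+.0245*np.sin(np.radians(a)),np.full(36,.095)]; q=proj(n,P).astype(np.float32)
    print(n,[tuple(int(v) for v in x) for x in cv2.remap(im,q[:,:1],q[:,1:],1)[:,0]])
E
```

```text
top [266. 228. 232. 247.] 39 yaw mod90 31.4
top [277. 228. 242. 249.] 41 yaw mod90 31.6
top [227. 250. 193. 270.] 39 yaw mod90 31.1
top [185. 271. 265. 224.] 93 yaw mod90 31.3
top [244. 180. 267. 220.] 46 yaw mod90 31.4
top [264. 221. 241. 180.] 47 yaw mod90 31.6
top [226. 258. 202. 273.] 29 yaw mod90 31.0
top [249. 176. 278. 227.] 58 yaw mod90 31.5
top [178. 263. 159. 229.] 39 yaw mod90 32.4
top [189. 260. 171. 225.] 39 yaw mod90 31.3
top [173. 224. 182. 241.] 18 yaw mod90 31.5
top [192. 214. 207. 243.] 32 yaw mod90 31.5
top [182. 219. 194. 242.] 26 yaw mod90 31.6
top [198. 254. 180. 220.] 39 yaw mod90 31.9
top [203. 241. 189. 216.] 29 yaw mod90 31.9
side [213. 138. 209. 118.] 20 yaw mod90 -0.4
side [267. 196. 207. 161.] 69 yaw mod90 31.3
side [312. 171. 268. 196.] 50 yaw mod90 31.1
side [265. 132. 247. 123.] 20 yaw mod90 30.5
side [262. 184. 240. 172.] 25 yaw mod90 31.6
side [303. 167. 268. 187.] 40 yaw mod90 31.4
side [235. 169. 214. 157.] 24 yaw mod90 31.1
side [237. 175. 260. 188.] 26 yaw mod90 31.3
side [211. 160. 232. 172.] 24 yaw mod90 31.5
side [269. 192. 310. 169.] 47 yaw m
[... 819 characters left out ...]
, 101), (115, 102, 99), (116, 102, 101), (117, 103, 101), (117, 103, 101), (116, 103, 101), (117, 102, 101), (114, 101, 99), (112, 98, 97)]
side [(115, 101, 101), (104, 93, 93), (62, 58, 62), (57, 55, 59), (57, 55, 59), (75, 69, 72), (101, 90, 92), (103, 92, 94), (104, 92, 94), (106, 94, 95), (105, 94, 93), (105, 93, 95), (109, 96, 97), (104, 93, 93), (106, 95, 96), (108, 97, 96), (114, 102, 101), (119, 105, 106), (106, 95, 97), (85, 80, 83), (68, 65, 71), (78, 75, 80), (103, 96, 90), (86, 75, 75), (110, 96, 96), (110, 99, 98), (110, 97, 96), (116, 103, 102), (114, 102, 100), (112, 100, 99), (115, 103, 102), (117, 103, 104), (117, 103, 103), (114, 100, 100), (115, 101, 101), (117, 103, 103)]
```

Both cameras and the slots give a neck yaw of 31.4°. The bar yaw is -74° (106°). Now I'll move over the cap.

Units first: shifts go in units of 20 mm and turns go in units of 0.05 rad. So -0.0458 m is -2.29, -0.0375 m is -1.875.

```bash
python3 shift.py '[[1,-2.29,-1.875,0,0,0,0],[1,-2.29,-1.875,0,0,0,0],[1,-2.29,-1.875,0,0,0,0],[1,-2.29,-1.875,0,0,0,0],[1,-2.29,-1.875,0,0,0,0]]'; python3 shift.py '[[1,-2.29,-1.875,0,0,0,0],[1,-2.29,-1.875,0,0,0,0],[1,-2.29,-1.875,0,0,0,0],[1,-2.29,-1.875,0,0,0,0],[1,-2.29,-1.875,0,0,0,0]]'; python3 shift.py '[[1,-2.29,-1.875,0,0,0,0],[1,-2.29,-1.875,1,0,0,0],[1,-2.29,-1.875,1.5,0,0,0],[1,-2.29,-1.875,1.5,0,0,-3.2],[1,0,0,1,0,0,-3.2]]'; python3 shift.py '[[1,0,0,0,0,0,-3.2],[1,0,0,0,0,0,-3.32],[1,0,0,0,0,0,0],[1,0,0,0,0,0,0]]'
cat > st.py <<'E'
import sys
from h import *
s=manip.state(); q=s["tool_rot"]; M=R.from_quat(np.array(q)[[1,2,3,0]]).as_matrix()
print("t",s["time"],"pos",s["tool_pos"].round(4),"yaw_y",np.degrees(np.arctan2(M[1,1],M[0,1])).round(2),"tilt",M[:2,2].round(4),"F",s["contact_force"].round(1),"T",s["ft_torque"].round(2),"w",round(s["gripper_width"],3),"g",round(s["grasp_force"],1),"q6",round(s["joint_pos"][5],2))
if len(sys.argv)>1:
    T=np.array([float(a) for a in sys.argv[1:4]]); print("tool d",(M.T@(T-s["tool_pos"])).round(4))
E
python3 st.py 0.6345 -0.1365 0.034
```

```text
time: 0.72
tool_pos: [0.3707, 0.3248, 0.2309]
tool_rot: [-0.0, 0.182, 0.983, -0.0]
contact_force: [0.9, 0.1, 0.5]
gripper_width: 1.002
grasp_force: 0.0
time: 1.35
tool_pos: [0.5175, 0.0678, 0.231]
tool_rot: [-0.0, 0.182, 0.983, 0.0]
contact_force: [0.2, 0.5, 0.1]
gripper_width: 1.002
grasp_force: 0.0
time: 1.98
tool_pos: [0.6312, -0.1333, 0.132]
tool_rot: [-0.001, 0.022, 1.0, 0.0]
contact_force: [0.8, 0.9, -0.5]
gripper_width: 0.997
grasp_force: 0.0
time: 2.48
tool_pos: [0.631, -0.1299, 0.1346]
tool_rot: [-0.0, -0.139, 0.99, 0.0]
contact_force: [1.0, -0.4, 0.1]
gripper_width: 1.002
grasp_force: 0.0
t 2.475 pos [ 0.631  -0.1299  0.1346] yaw_y 105.93 tilt [-0.0004  0.0001] F [ 1.  -0.4  0.1] T [-0.02 -0.01  0.02] w 1.002 g 0.0 q6 -2.17
tool d [-0.0016 -0.0073  0.1006]
```

```bash
python3 shift.py '[[1,-0.08,-0.365,2,0,0,0],[1,0,0,2,0,0,0],[1,0,0,1.03,0,0,0],[1,0,0,0,0,0,0]]';python3 st.py; python3 shift.py '[[0,0,0,0,0,0,0],[0,0,0,0,0,0,0],[0,0,0,0,0,0,0],[0,0,0,0,0,0,0]]'; python3 st.py
```

```text
time: 2.98
tool_pos: [0.6333, -0.136, 0.0323]
tool_rot: [-0.002, -0.139, 0.99, 0.001]
contact_force: [0.4, 0.2, 0.9]
gripper_width: 0.996
grasp_force: 0.0
t 2.975 pos [ 0.6333 -0.136   0.0323] yaw_y 106.02 tilt [-0.0036  0.0012] F [0.4 0.2 0.9] T [-0.04 -0.01  0.  ] w 0.996 g 0.0 q6 -2.18
time: 3.48
tool_pos: [0.6366, -0.1371, 0.037]
tool_rot: [0.002, -0.14, 0.99, -0.001]
contact_force: [1.0, -0.3, 7.3]
gripper_width: 0.641
grasp_force: 64.9
t 3.475 pos [ 0.6366 -0.1371  0.037 ] yaw_y 106.05 tilt [ 0.0044 -0.0013] F [ 1.  -0.3  7.3] T [ 0.02 -0.   -0.01] w 0.641 g 64.9 q6 -2.18
```

```bash
python3 shift.py '[[0,0,0,0,0,0,0],[0,0,0,0,0,0,0]]' >/dev/null; python3 st.py; python3 shift.py '[[1,0,0,0,0,0,0],[1,0,0,0,0,0,0],[1,0,0,0,0,0,0],[1,0,0,0,0,0,0]]'>/dev/null; python3 st.py;  python3 - <<'E'
from m import *
for n in("side","top"): cv2.imwrite(f"pics/{n}1.png",manip.grab_frame(n)[:,:,::-1])
t=cv2.imread("pics/top1.png")[110:260,270:430];s=cv2.imread("pics/side1.png")[140:290,255:415]
cv2.imwrite("pics/c3.png",cv2.convertScaleAbs(cv2.resize(np.hstack([t,s]),None,fx=2.5,fy=2.5,interpolation=cv2.INTER_CUBIC),alpha=1.4))
E
```

```text
t 3.725 pos [ 0.6366 -0.1371  0.037 ] yaw_y 106.05 tilt [ 0.0044 -0.0013] F [0.  0.9 6.1] T [ 0.05 -0.02  0.02] w 0.645 g 64.9 q6 -2.18
t 4.225 pos [ 0.6344 -0.1365  0.0338] yaw_y 106.05 tilt [-0.0006  0.0002] F [ 0.8 -0.1  0.2] T [-0.07 -0.01  0.  ] w 1.002 g 0.0 q6 -2.18
```

View pics/c3.png

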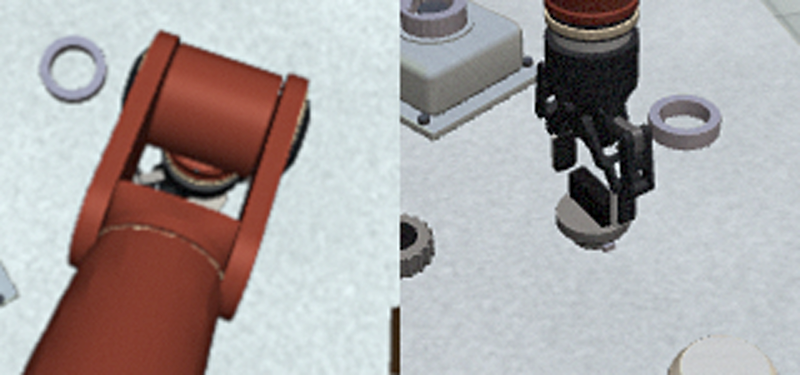

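The top view is hidden by the arm. The side view shows the cap upright between the open fingers. Next I turn 90° and squeeze across the width. Then I'll back off and re-measure the centred cap with a clear view, which gives the camera offset.

In the tool's units: 0.175 rad is 3.5.

```bash
python3 shift.py '[[1,0,0,0,0,0,3.5],[1,0,0,0,0,0,3.5],[1,0,0,0,0,0,3.5],[1,0,0,0,0,0,3.5],[1,0,0,0,0,0,3.5]]'>/dev/null; python3 shift.py '[[1,0,0,0,0,0,3.5],[1,0,0,0,0,0,3.5],[1,0,0,0,0,0,3.5],[1,0,0,0,0,0,3.42],[1,0,0,0,0,0,0]]'>/dev/null; python3 st.py;  python3 shift.py '[[0,0,0,0,0,0,0],[0,0,0,0,0,0,0],[0,0,0,0,0,0,0],[0,0,0,0,0,0,0],[0,0,0,0,0,0,0]]'>/dev/null;  python3 st.py; python3 shift.py '[[0,0,0,0,0,0,0],[0,0,0,0,0,0,0]]'>/dev/null;  python3 st.py
```

```text
t 5.575 pos [ 0.6346 -0.1366  0.0341] yaw_y 16.16 tilt [-0.0001  0.    ] F [-0.3  1.   0.5] T [-0.04  0.   -0.03] w 0.998 g 0.0 q6 -0.61
t 6.2 pos [ 0.6348 -0.1366  0.0343] yaw_y 16.05 tilt [ 0.0003 -0.0001] F [-0.6 -0.2  0.7] T [-0.02  0.01  0.06] w 0.199 g 58.9 q6 -0.61
t 6.45 pos [ 0.6348 -0.1366  0.0344] yaw_y 16.05 tilt [ 0.0004 -0.0001] F [ 1.6 -0.9  1.4] T [-0.05 -0.01  0.03] w 0.197 g 58.9 q6 -0.61
```

```bash
python3 shift.py '[[1,0,0,0,0,0,0],[1,0,0,0,0,0,0],[1,0,0,-2,0,0,0],[1,0,0,-3,0,0,0],[1,2.5,0,-1.5,0,0,0]]'>/dev/null; python3 shift.py '[[1,3,0,0,0,0,0],[1,3,0,0,0,0,0],[1,3,0,0,0,0,0],[1,0,0,0,0,0,0]]'>/dev/null; python3 st.py
python3 - <<'E'
from m import *
for n in("side","top"): cv2.imwrite(f"pics/{n}2.png",manip.grab_frame(n)[:,:,::-1])
wr=lambda a:(a+90)%180-90
def run(t,s):
    def barf(im,u,v):
        c=crop(im,u,v,28).astype(int); k=big(c.max(2)<75); M=cv2.moments(k)
        return back([[M['m10']/M['m00'],M['m01']/M['m00']]],u,v,28),back(cv2.boxPoints(cv2.minAreaRect(k)),u,v,28)
    ct,box=barf(t,348,186); cs,_=barf(s,332,222)
    W=plane("top",box,.045); e=[np.linalg.norm(W[i+1]-W[i]) for i in(0,1)]; d=(W[1]-W[0]) if e[0]>e[1] else W[2]-W[1]
    c=crop(t,348,186,28).astype(int); E=cv2.fitEllipse(cv2.convexHull(big((c[...,0]-c[...,2])<2)))
    return plane("top",ct,.045)[0,:2],plane("side",cs,.045)[0,:2],plane("top",back([E[0]],348,186,28),.0275)[0,:2],wr(np.degrees(np.arctan2(d[1],d[0])))
a=run(cv2.imread("pics/top0.png"),cv2.imread("pics/side0.png")); b=run(cv2.imread("pics/top2.png"),cv2.imread("pics/side2.png"))
cap=np.array([.63496,-.13723])
print("before",a);print("after",b)
nt,ns=np.array([.5513,.1572]),np.array([.5496,.1530])
for nm,n,m in(("top bar",nt,b[0]),("side bar",ns,b[1]),("top head",nt,b[2])): print(nm,"bias",cap-m,"neck",n+cap-m)
t=cv2.imread("pics/top2.png"); cv2.imwrite("pics/c4.png",t[100:300,150:450])
E
```

```text
t 7.575 pos [0.5698 0.0878 0.1641] yaw_y 16.35 tilt [-0.0005  0.0006] F [ 0.6 -0.5 -0.4] T [-0.06 -0.    0.02] w 1.004 g 0.0 q6 -0.26
before (array([ 0.63502842, -0.1355127 ]), array([ 0.63312478, -0.13897427]), array([ 0.6348792 , -0.13525419]), np.float64(-74.0262946208713))
after (array([ 0.63523612, -0.13604489]), array([ 0.63338787, -0.13958579]), array([ 0.63476248, -0.13577578]), np.float64(-74.08182712411666))
top bar bias [-0.00027612 -0.00118511] neck [0.55102388 0.15601489]
side bar bias [0.00157213 0.00235579] neck [0.55117213 0.15535579]
top head bias [ 0.00019752 -0.00145422] neck [0.55149752 0.15574578]
```

The neck's true position is about (0.5512, 0.1557), and the cameras agree to within 0.7 mm. Now I'll go back and grip.

```bash
python3 shift.py '[[1,-3,0,0,0,0,0],[1,-3,0,0,0,0,0],[1,-3,0,0,0,0,0],[1,-2.5,0,0,0,0,0],[1,0,0,0,0,0,0]]'>/dev/null; python3 shift.py '[[1,0,0,0,0,0,0]]'>/dev/null; python3 st.py .63496 -.13723 .034
```

```text
t 8.425 pos [ 0.6343 -0.1375  0.1637] yaw_y 15.93 tilt [-0.0008  0.0006] F [-0.2 -1.   0.1] T [ 0.04  0.   -0.04] w 1.001 g 0.0 q6 -0.61
tool d [0.     0.0008 0.1297]
```

```bash
python3 shift.py '[[1,0,0,2.5,0,0,0],[1,0,0,2.5,0,0,0],[1,0,0,1.485,0,0,0],[1,0,0,0,0,0,0]]'>/dev/null; python3 shift.py '[[0,0,0,0,0,0,0],[0,0,0,0,0,0,0],[0,0,0,0,0,0,0],[0,0,0,0,0,0,0],[0,0,0,0,0,0,0]]'>/dev/null;python3 st.py; python3 shift.py '[[0,0,0,-1.5,0,0,0],[0,0,0,-2.5,0,0,0],[0,0,0,-2.5,0,0,0],[0,0,0,0,0,0,0],[0,0,0,0,0,0,0]]'>/dev/null; python3 st.py .5512 .1557 .164
```

```text
t 9.55 pos [ 0.6355 -0.1369  0.0358] yaw_y 16.04 tilt [ 0.0019 -0.0006] F [-0.5  0.6  4.7] T [ 0.05  0.05 -0.04] w 0.195 g 59.4 q6 -0.61
t 10.175 pos [ 0.6339 -0.1364  0.1632] yaw_y 16.04 tilt [-0.0019  0.0007] F [-1.  -0.  -1.2] T [-0.02 -0.   -0.02] w 0.197 g 58.8 q6 -0.61
tool d [ 0.3036  0.0012 -0.0005]
```

In the tool's units: 0.06 m is 3.

```bash
python3 shift.py '[[0,3,0,0,0,0,0],[0,3,0,0,0,0,0],[0,3,0,0,0,0,0],[0,3,0,0,0,0,0],[0,3,0,0,0,0,0]]'>/dev/null; python3 shift.py '[[0,0,0,0,0,0,-3.68],[0,0,0,0,0,0,-3.68],[0,0,0,0,0,0,-3.68],[0,0,0,0,0,0,-3.68],[0,0,0,0,0,0,-3.68]]'>/dev/null; python3 shift.py '[[0,0,0,0,0,0,-3.68],[0,0,0,0,0,0,-3.68],[0,0,0,0,0,0,-3.68],[0,0,0,0,0,0,-3.68],[0,0,0,0,0,0,-3.68]]'>/dev/null;python3 shift.py '[[0,0,0,0,0,0,0],[0,0,0,0,0,0,0],[0,0,0,0,0,0,0]]'>/dev/null; python3 st.py .5512 .1557 .136
python3 - <<'E'
from m import *
cv2.imwrite("pics/side3.png",manip.grab_frame("side")[:,:,::-1])
s=cv2.imread("pics/side3.png")[80:200,210:330]
cv2.imwrite("pics/c5.png",cv2.convertScaleAbs(cv2.resize(s,None,fx=5,fy=5,interpolation=cv2.INTER_CUBIC),alpha=1.6))
E
```

```text
t 12.425 pos [0.5514 0.1517 0.1638] yaw_y 121.39 tilt [-0.0011 -0.0002] F [ 0.3 -0.2 -1.8] T [ 0.01 -0.04 -0.  ] w 0.2 g 58.8 q6 -1.98
tool d [-0.0019  0.0035  0.0278]
```

View pics/c5.png

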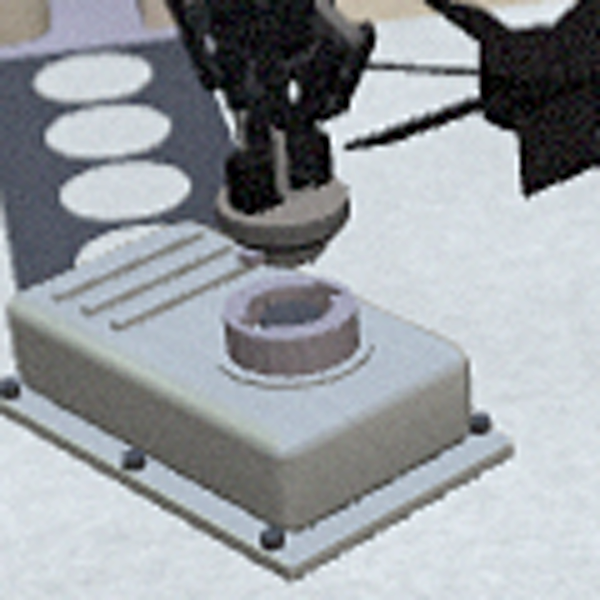

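The cap hangs level over the neck at crop pixels (285,215). Its left lug at (245,258) points along the slot line, toward the slot at (255,320). Now I'll shift it in line and lower it to just above the mouth.

In the tool's units: 0.015 m is 0.75, 0.01 m is 0.5.

```bash
python3 shift.py '[[0,-0.095,0.175,0.5,0,0,0],[0,0,0,0.75,0,0,0],[0,0,0,0,0,0,0],[0,0,0,0,0,0,0]]'>/dev/null; python3 st.py .5512 .1557 .1248
```

```text
t 12.975 pos [0.5514 0.1557 0.1391] yaw_y 121.46 tilt [-0.0006 -0.0001] F [ 0.7  0.5 -0.8] T [-0.03 -0.01  0.03] w 0.197 g 58.8 q6 -1.97
tool d [0.0002 0.0001 0.0143]
```

In the tool's units: 0.006 m is 0.3, 0.004 m is 0.2.

```bash
python3 shift.py '[[0,0,0,0.3,0,0,0],[0,0,0,0.2,0,0,0],[0,0,0,0.1,0,0,0],[0,0,0,0,0,0,0]]'>/dev/null; python3 st.py;  python3 shift.py '[[0,0,0,0.1,0,0,0],[0,0,0,0.1,0,0,0],[0,0,0,0,0,0,0]]'>/dev/null; python3 st.py
```

```text
t 13.475 pos [0.5514 0.1557 0.1273] yaw_y 121.46 tilt [-0.0004 -0.0001] F [-0.4 -0.6 -1.7] T [-0.04  0.04 -0.01] w 0.197 g 58.8 q6 -1.97
t 13.85 pos [0.5518 0.1558 0.1243] yaw_y 121.47 tilt [0.0004 0.    ] F [-1.6 -0.2  2.9] T [-0.08  0.34  0.02] w 0.193 g 59.5 q6 -1.97
```

In the tool's units: 0.002 m is 0.1.

```bash
python3 shift.py '[[0,0,0,0.1,0,0,0],[0,0,0,0.1,0,0,0],[0,0,0,0,0,0,0]]'>/dev/null; python3 st.py;  python3 shift.py '[[0,0,0,0.1,0,0,0],[0,0,0,0.1,0,0,0],[0,0,0,0,0,0,0]]'>/dev/null; python3 st.py
```

```text
t 14.225 pos [0.552  0.1558 0.12  ] yaw_y 121.47 tilt [0.001  0.0002] F [-1.3  0.1  5.4] T [-0.03  0.31  0.03] w 0.196 g 59.7 q6 -1.97
t 14.6 pos [0.552  0.1558 0.1164] yaw_y 121.47 tilt [0.001  0.0002] F [-1.5 -0.9  7.8] T [-0.05  0.51  0.03] w 0.2 g 59.9 q6 -1.97
```

```bash
python3 shift.py '[[0,0,0,0.1,0,0,0],[0,0,0,0.075,0,0,0],[0,0,0,0,0,0,0]]'>/dev/null; python3 st.py;  python3 shift.py '[[0,0,0,0,0,0,1.6],[0,0,0,0,0,0,1.6],[0,0,0,0,0,0,0]]'>/dev/null; python3 st.py
```

```text
t 14.975 pos [0.552  0.1558 0.1132] yaw_y 121.47 tilt [0.001  0.0001] F [-2.7 -0.4  8.7] T [-0.08  0.64  0.01] w 0.193 g 60.1 q6 -1.97
t 15.35 pos [0.5523 0.156  0.1135] yaw_y 112.26 tilt [0.0017 0.0006] F [-2.1 -0.9  9.1] T [ 0.02  0.6  -0.12] w 0.198 g 60.1 q6 -1.81
```

In the tool's units: 0.13 rad is 2.6.

```bash
python3 shift.py '[[0,0,0,0,0,0,2.6],[0,0,0,0,0,0,2.6],[0,0,0,0,0,0,2.6],[0,0,0,0,0,0,2.6],[0,0,0,0,0,0,0]]'>/dev/null; python3 st.py;  python3 shift.py '[[0,0,0,0,0,0,2.6],[0,0,0,0,0,0,2.6],[0,0,0,0,0,0,2.6],[0,0,0,0,0,0,2.6],[0,0,0,0,0,0,0]]'>/dev/null; python3 st.py
```

```text
t 15.975 pos [0.5524 0.1562 0.1135] yaw_y 82.46 tilt [0.002 0.001] F [-2.7  0.1  9.5] T [ 0.11  0.47 -0.04] w 0.196 g 60.1 q6 -1.29
t 16.6 pos [0.5526 0.1564 0.1137] yaw_y 52.67 tilt [0.0026 0.0015] F [-1.4  0.6  8.5] T [ 0.24  0.46 -0.07] w 0.201 g 60.1 q6 -0.77
```

In the tool's units: 0.1 rad is 2.

```bash
python3 shift.py '[[0,0,0,0,0,0,2],[0,0,0,0,0,0,1.8],[0,0,0,0,0,0,0]]'>/dev/null; python3 st.py;  python3 shift.py '[[0,0,0,-0.075,0,0,0],[0,0,0,-0.075,0,0,0],[0,0,0,-0.075,0,0,0],[0,0,0,0,0,0,0]]'>/dev/null; python3 st.py
```

```text
t 16.975 pos [0.5527 0.1563 0.1137] yaw_y 41.79 tilt [0.0028 0.0012] F [-2.1  1.3  8.1] T [ 0.16  0.35 -0.08] w 0.198 g 60.1 q6 -0.58
t 17.475 pos [0.5526 0.1563 0.1178] yaw_y 41.82 tilt [0.0028 0.0013] F [-0.3  1.6  6.1] T [ 0.24  0.14 -0.06] w 0.196 g 59.9 q6 -0.58
```

In the tool's units: -0.0015 m is -0.075.

```bash
python3 shift.py '[[0,0,0,-0.075,0,0,0],[0,0,0,0,0,0,0]]'>/dev/null; python3 st.py;  python3 shift.py '[[0,0,0,-0.05,0,0,0],[0,0,0,0,0,0,0]]'>/dev/null; python3 st.py
```

```text
t 17.725 pos [0.5525 0.1562 0.1178] yaw_y 41.82 tilt [0.0029 0.0014] F [ 5.4  2.7 -0.3] T [ 0.57 -0.88 -0.06] w 0.194 g 59.1 q6 -0.58
t 17.975 pos [0.5525 0.1562 0.1179] yaw_y 41.81 tilt [0.003  0.0015] F [ 6.6  1.8 -5.9] T [ 0.68 -1.27 -0.  ] w 0.194 g 58.9 q6 -0.58
```

The height stays at 13 mm below the mouth even with the tool pulling up, so the lugs are in the catch. Now I'll release, retreat and look.

In the tool's units: 0.002 m is 0.1.

```bash
python3 shift.py '[[0,0,0,0.1,0,0,0],[0.5,0,0,0,0,0,0],[1,0,0,0,0,0,0],[1,0,0,0,0,0,0],[1,0,0,0,0,0,0]]'>/dev/null; python3 st.py;  python3 shift.py '[[1,0,0,-1.5,0,0,0],[1,0,0,-2.5,0,0,0],[1,0,0,-2.5,0,0,0],[1,-3,0,0,0,0,0],[1,-3,0,0,0,0,0]]'>/dev/null; python3 shift.py '[[1,-3,0,0,0,0,0],[1,-3,0,0,0,0,0],[1,-2.5,0,0,0,0,0],[1,0,0,0,0,0,0]]'>/dev/null; python3 st.py
python3 - <<'E'
from m import *
for n in("side","top"): cv2.imwrite(f"pics/{n}4.png",manip.grab_frame(n)[:,:,::-1])
s=cv2.imread("pics/side4.png")[95:195,210:310];t=cv2.imread("pics/top4.png")[160:260,180:280]
cv2.imwrite("pics/c6.png",cv2.convertScaleAbs(cv2.resize(np.hstack([s,t]),None,fx=4,fy=4,interpolation=cv2.INTER_CUBIC),alpha=1.6))
E
```

```text
t 18.6 pos [0.5513 0.1556 0.1167] yaw_y 41.82 tilt [-0.0007 -0.0003] F [-0.3 -0.2  0.7] T [0.   0.07 0.  ] w 0.997 g 0.0 q6 -0.58
t 19.725 pos [ 0.7459 -0.0636  0.2451] yaw_y 41.61 tilt [-0.0019 -0.0003] F [-0.3  0.9 -0.4] T [ 0.03 -0.06 -0.01] w 0.997 g 0.0 q6 -0.91
```

View pics/c6.png

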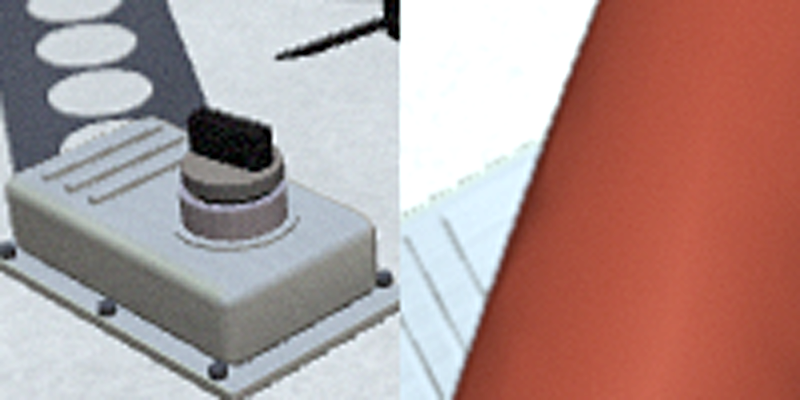

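The side view shows the cap level on the neck at crop pixels (233,175). There is a thin gap of about 5 mm under the head, and the bar has turned to the catch angle. The gripper is clear of everything.

```bash
python3 -c "
from plant import manip
print(manip.job_done())"
```

```text
the job is handed in; nothing more can be done
None
```

The bayonet cap is locked in the filler neck, turned about 80° clockwise. It sat 13 mm below the mouth and held there against an upward pull of about 6 N. The gripper is clear, and the job was handed in at about 20 s of robot time.

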